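# Snap the counter brush back into its spring clips

### The job

The cleaning brush is lying on the counter beside a cake spatula. Put the brush back in the tool rack: lay its handle along the free pair of spring clips, the flat grip midway between the two clips, and press it down until it snaps fully home in both. The bristles may point either way; leave the spatula where it lies.

Things in the scene. Friction and masses are not known exactly. Their poses are not given: they have to be found in the camera images.
- brush_center (a point): Centre of the loose cleaning brush's grip, on the handle axis, 10 mm above the counter as it lies; x runs along the handle to the bristles, z up. Wooden handle, round, 20 mm; at its middle a flat-sided grip 44 long (x), 24 wide (y), 20 high: grasp it there. Steel collar, black bristles 36 wide. It reaches from -85 to +115 mm in x. About 0.09 kg.
- clip_seat (a point): Free clip pair: where the handle axis and grip middle belong when home, 10 mm above the steel saddles; x along the handle, z up. Two clips at x = -45 and +45 mm, each 14 long, two sprung jaws open at the top: mouth 38 wide, throat 15 that springs apart for the handle under about 5 to 10 N in all, then shuts; jaw tops 23 above this point. Between the clips it is clear down to 29 mm below it.
- rack_board: Tool rack: fixed dark wooden board 150 (x) x 240 (y) x 16 mm; origin at the centre of its underside on the counter, z up. On it a row of three parallel steel clip pairs at y = -85, 0 and +85 mm, seats 50 mm above the counter. Two hold a scoop and another brush, both fixed; any of the three may be the free one.
- spatula_center (a point): Centre of the grip of the loose cake spatula, which is left alone: same handle and grip as the brush, but a flat steel blade 40 wide at its +x end, 202 mm long in all. 10 mm above the counter; x along the handle to the blade. Spatula and brush may have changed places.

How it is judged:
At the end, for the whole second after the job is handed in: The brush is snapped home in the free pair of clips: its handle's axis within 5 mm of the seat's height and 6 mm across, lying along the clips within 0.1 rad (either way round), the middle of its grip within 18 mm of midway between the two clips, and it stays there released (x of brush_center in the frame of clip_seat between -0.018 and 0.018 m and y of brush_center in the frame of clip_seat between -0.006 and 0.006 m and z of brush_center in the frame of clip_seat between -0.005 and 0.005 m and angle between the x axis of brush_center and the x axis of clip_seat, either way round below 0.1 rad); the robot touches nothing.
It fails at once if the spatula is shifted by more than 30 mm (distance of spatula_center from where it was at the start of the episode above 0.03 m).
It also fails if it takes over 40 s, if anything falls off the work surface, if the arm or the gripper's body presses on something with over 40 N, if the wrist force passes 120 N, or if a joint passes its speed limit or range.

### The arm

A 7-joint arm with a two-finger parallel gripper is mounted at the origin on a cart in front of the work surface, level with it; the furniture and walls round the work are solid. World frame = base frame: x ahead of the robot, y to its left, z up, the work surface at z = 0. Lengths are in m, angles in rad, forces in N, time in s.
With the tool pointing down it reaches from about 0.4 to 0.875 m from the base axis. Payload 4.4 kg.
Tool frame: the origin (TCP) lies on the centre line of the jaws, within the pads' length; the fingertips stand 11 mm ahead of it and the grasp point (between the pads) lies 8 mm behind it; z points along the fingers, y is the line along which they close (so a half turn about z gives the same grasp; the last joint's range is limited). The gripper opens to 85 mm and grips with 20 to 120 N. Pads are 22 mm wide; open, the fingers measure 114 mm over their backs; the gripper's body (76 mm by 85 mm) begins 54 mm behind the grasp point. The pads swing forward as they close: fully open they stand 13 mm farther back than shut.
Start: joints at [1.255, 0.628, 0.038, 1.517, -0.027, 0.996, -0.02], TCP at [0.161, -0.63, 0.242] pointing down, gripper open.
Joint ranges: [-3.06, 3.06], [-0.37, 2.12], [-1.25, 1.32], [0.18, 2.47], [-1.1, 4.24], [0.23, 1.98], [-2.94, 2.94]. Speed limits (rad/s): [2.57, 2.57, 3.14, 3.14, 3.14, 3.14, 3.14].

### API

Orientations are given as a rotation vector (axis times angle).
In Python, from plant import * gives the robot as it stands.
- The arm moves only by the tool drive_tool, never from a script. Its argument "rows" is one flat list of numbers, 7 for each row, row after row: the turn, a rotation vector about the tool's x, y, z in units of 6 degrees (1.0 is 6 degrees), then the shift along the tool's x, y, z in units of 30 mm (1.0 is 30 mm), then the finger opening in mm, from 0 to 85.4. A call has 1 to 20 rows; each row is the pose to reach, as a shift and turn from the pose commanded when the call began, along the tool's axes at that moment; what a row does not reach only later rows make up. A row lasts 1/8 s, in which the tool goes at most 62.5 mm and 10.7 degrees, less where a joint would pass 70% of its speed; a pose out of reach is approached as far as the arm can. A call with a gripper value outside its range is refused whole. The fingers move at their own pace and stop on an object; "grip_force" is the grip in N (left out, the last holds). Time passes only in rows, so rows that repeat a pose let the fingers close. It gives the time, the measured TCP pose, the force, the opening and the grip force at its end, in the units of the state.
- observe(): the state, without advancing time (a new reading comes with each control period).
- snapshot(name): name is "scene" or "top" or "wrist"; returns the picture (400x640x3 uint8, red, green, blue); there is no depth.
- camera_info(name): a dict with "intrinsics" (3x3 intrinsics, pixels), "rvec" (rotation vector, rad) and "tvec" (3), from world to camera coordinates, as OpenCV has them. Camera axes: x right, y down, z forward; pixel columns grow to the right and rows downward; lengths in m; the calibration is good to about 2 mm. The wrist camera is an equidistant fisheye: a pixel r from the principal point sees the ray r / f radians off the axis. A picture is of the moment at which its call begins: read the wrist's pose just before it. camera_info takes no time and is no camera call; for the wrist camera it gives the pose at the moment of the call.
- finish_job(): hands the job in; it is judged then, once.
The state is a dict: "clock": time; "joint_pos": joint angles; "joint_vel": joint speeds; "joint_torque": joint torques, N m; "ee_pos": TCP position; "eef_rot": TCP orientation; "contact_force": force on the tool from outside, world axes, zero at the start; "torque": the same for the moment, N m; "grip_width": finger opening in m; "finger_force": force on a finger pad.
Only numpy, scipy, OpenCV 4.12 (cv2) and the standard library are available. Lean on these libraries where they do the work, as an engineer would, in place of code of your own. Each camera call takes 0.05 s, during which the arm holds its last target. There are 200 camera calls.

## Working session

There is one attempt and no reset: what is moved stays moved. The work goes in short steps, Python scripts to look and compute and a tool call to move; the robot and the scene stay as the last step left them, time stands still between calls to the robot, and variables do not carry over. Pictures are saved under pics/ and viewed, at most 10 in all, crops included, and the job is handed in when it is done.

Besides the shell and the picture viewer there is one more tool, called after "Request:" by a JSON object that holds its "op" and its "data", one argument or row to a line. drive_tool: Moves the arm, as the interface text tells. Its arguments: {"type":"object","properties":{"rows":{"type":"array","items":{"type":"number"}},"grip_force":{"type":"number"}},"required":["rows"]}

```bash
mkdir -p pics; ls
python3 - <<'E'
from plant import *
import cv2
for n in ("top","scene"):
    cv2.imwrite(f"pics/{n}0.png",snapshot(n)[:,:,::-1])
    c=camera_info(n);print(n,c)
s=observe();print(s["clock"],s["ee_pos"],s["eef_rot"],s["contact_force"],s["grip_width"])
E
```

```text
pics
top {'intrinsics': array([[376.90186648,   0.        , 312.46930775],
       [  0.        , 376.90186648, 202.09371833],
       [  0.        ,   0.        ,   1.        ]]), 'rvec': array([ 2.09962876, -2.15516416,  0.2184746 ]), 'tvec': array([0.14543611, 0.50872913, 0.81234069])}
scene {'intrinsics': array([[448.30503037,   0.        , 321.85049684],
       [  0.        , 448.30503037, 201.0094404 ],
       [  0.        ,   0.        ,   1.        ]]), 'rvec': array([ 1.06655799, -2.00148896,  1.30548839]), 'tvec': array([0.37122616, 0.20254239, 0.8100493 ])}
0.1 [ 0.16058592 -0.62930214  0.24146909] [-3.11544434e+00 -3.91148422e-01  3.77672597e-04] [-0.15095437  0.95312427  0.14935444] 0.08569896224976657
```

View pics/top0.png

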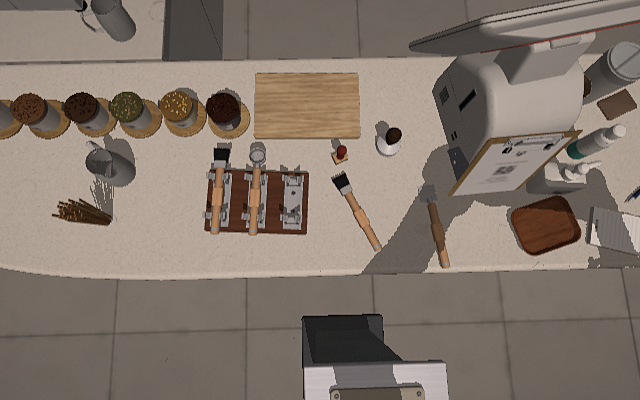

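View pics/scene0.png

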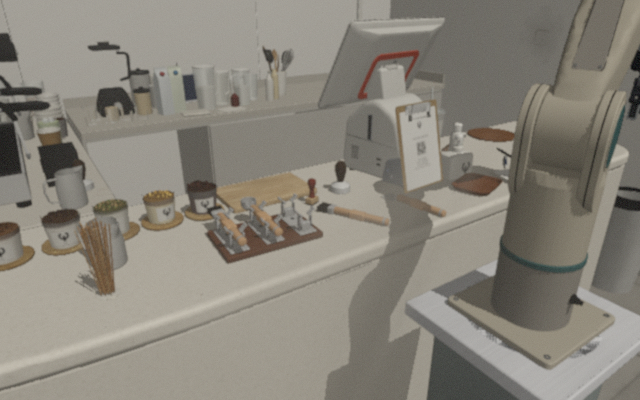

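The top view shows the brush with bristles at about (340,182) and handle end (379,248). The spatula is at about (435,228). The rack board is at (207-308, 169-235), with the free clip pair on its right at about (293,203).

```bash
cat > h.py <<'E'
import numpy as np, cv2
from plant import *
def ray(n,uv,c=None):
    c=c or camera_info(n);K=c["intrinsics"];R=cv2.Rodrigues(np.array(c["rvec"]))[0]
    uv=np.atleast_2d(np.array(uv,float));p=(uv-K[:2,2])/[K[0,0],K[1,1]]
    if n=="wrist":
        r=np.linalg.norm(p,axis=1,keepdims=True)+1e-12
        d=np.hstack([p/r*np.sin(r),np.cos(r)])
    else: d=np.hstack([p,np.ones((len(p),1))])
    return -R.T@np.array(c["tvec"]).ravel(), d@R
def onz(n,uv,z,c=None):
    o,d=ray(n,uv,c);return o+d*((z-o[2])/d[:,2])[:,None]
E
python3 - <<'E'
from h import *
im=cv2.imread("pics/top0.png");hsv=cv2.cvtColor(im,cv2.COLOR_BGR2HSV)
print("cam",ray("top",[0,0])[0])
h=cv2.inRange(hsv,(5,70,120),(20,255,255))
sub=np.zeros_like(h);sub[180:255,340:390]=h[180:255,340:390]
pts=cv2.findNonZero(sub)[:,0]
vx,vy,x0,y0=cv2.fitLine(pts,cv2.DIST_HUBER,0,.01,.01).ravel()
t=(pts-[x0,y0])@[vx,vy];e=[[x0+vx*a,y0+vy*a] for a in (t.min(),t.max())]
print("brush wood ends px",e,onz("top",e,.01))
g=cv2.inRange(hsv,(5,115,120),(14,255,255))
print("sat along", [(int(a),int(np.median(hsv[pts[abs(t-a)<1][:,1],pts[abs(t-a)<1][:,0],1]))) for a in np.arange(t.min(),t.max(),3)])
b=cv2.inRange(hsv,(0,60,20),(12,255,110));s2=np.zeros_like(b);s2[160:245,200:315]=b[160:245,200:315]
r=cv2.minAreaRect(cv2.findNonZero(s2));bx=cv2.boxPoints(r);print("board",bx.tolist(),onz("top",bx,.016))
crop=cv2.resize(im[160:255,200:390],None,fx=4.2,fy=4.2,interpolation=cv2.INTER_CUBIC);cv2.imwrite("pics/crop.png",crop)
E
```

```text
cam [0.34946828 0.14623426 0.89237988]
brush wood ends px [[np.float64(347.5859311907165), np.float64(192.22530524420068)], [np.float64(378.82609489983884), np.float64(249.63875305463344)]] [[ 0.54165575  0.04658245  0.01      ]
 [ 0.4028759  -0.02019517  0.01      ]]
sat along [(-31, 117), (-28, 122), (-25, 121), (-22, 122), (-19, 121), (-16, 122), (-13, 122), (-10, 122), (-7, 121), (-4, 122), (-1, 121), (1, 121), (4, 121), (7, 123), (10, 122), (13, 122), (16, 122), (19, 122), (22, 123), (25, 123), (28, 89), (31, 131)]
board [[203.9044647216797, 230.6751708984375], [206.2114715576172, 166.07901000976562], [308.473876953125, 169.73123168945312], [306.1668701171875, 234.327392578125]] [[0.45710786 0.38592879 0.016     ]
 [0.61306145 0.38465096 0.016     ]
 [0.59807983 0.13903567 0.016     ]
 [0.44241615 0.14833321 0.016     ]]
```

View pics/crop.png

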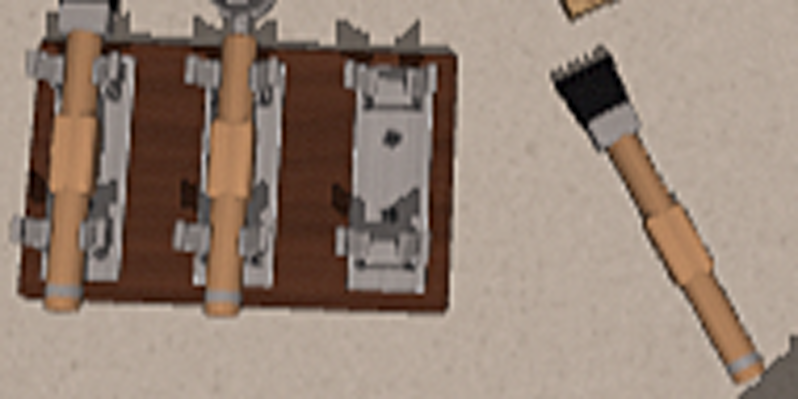

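Run:
```python
from h import *
f=lambda c:np.array(c)/4.2+[200,160]-0.4
g=onz("top",f([[679,245],[747,374],[625,145]]),[.012,.01,.01]);print("brush grip,end,collar",g)
d=g[2]-g[1];print("yaw",np.arctan2(d[1],d[0]), "grip-end",np.linalg.norm((g[0]-g[1])[:2]))
b=onz("top",f([[47,40],[456,50],[446,312],[20,297]]),.016);print(b)
c=b.mean(0);x=b[1]-b[2]+b[0]-b[3];yaw=np.arctan2(x[1],x[0]);y=b[0]-b[1]+b[3]-b[2];print("c",c,yaw,np.arctan2(-y[0],y[1]),np.linalg.norm(b[0]-b[1]),np.linalg.norm(b[1]-b[2]))
yaw=np.arctan2(-y[0],y[1])
R=np.array([[np.cos(yaw),-np.sin(yaw)],[np.sin(yaw),np.cos(yaw)]]);print("seat",c[:2]+R@[0,-.085])
s=observe();M=cv2.Rodrigues(s["eef_rot"])[0];print(M)
```

```text
brush grip,end,collar [[ 0.47826976  0.01723728  0.012     ]
 [ 0.40525733 -0.01713455  0.01      ]
 [ 0.53695213  0.04481568  0.01      ]]
yaw 0.4396946334891881 grip-end 0.08069843369656306
[[0.60520631 0.37349594 0.016     ]
 [0.59367965 0.13987435 0.016     ]
 [0.44346972 0.149185   0.016     ]
 [0.45792422 0.38489115 0.016     ]]
c [0.52506997 0.26186161 0.016     ] -0.06948930109447606 -0.05530181166083689 0.233905771977219 0.15049820558594143
seat [0.52037172 0.17699155]
[[ 9.68962924e-01  2.47205684e-01 -4.49178021e-04]
 [ 2.47206090e-01 -9.68961525e-01  1.64654756e-03]
 [-2.82003044e-05 -1.70648308e-03 -9.99998544e-01]]
```

Request:
{"op": "drive_tool", "data": {
  "rows": [0,0,-1.8,15.6,-18.3,1.3,85,0,0,-1.8,15.6,-18.3,1.3,85,0,0,-1.8,15.6,-18.3,1.3,85,0,0,-1.8,15.6,-18.3,1.3,85,0,0,-1.8,15.6,-18.3,1.3,85,0,0,-1.8,15.6,-18.3,1.3,85,0,0,-1.8,15.6,-18.3,1.3,85,0,0,-1.8,15.6,-18.3,1.3,85,0,0,-1.8,15.6,-18.3,1.3,85,0,0,-1.8,15.6,-18.3,1.3,85,0,0,-1.8,15.6,-18.3,1.3,85,0,0,-1.8,15.6,-18.3,1.3,85,0,0,-1.8,15.6,-18.3,1.3,85,0,0,-1.8,15.6,-18.3,1.3,85,0,0,-1.8,15.6,-18.3,1.3,85]
}}

```text
clock: 1.98
ee_pos: [0.4779, 0.0163, 0.2033]
eef_rot: [3.067, 0.679, -0.001]
contact_force: [-0.8, -0.9, 0.1]
grip_width: 0.0851
finger_force: 0.0
```

Run:
```python
from h import *
import pickle
s=observe();c=camera_info("wrist");im=snapshot("wrist")[:,:,::-1]
pickle.dump(c,open("w1.pkl","wb"));cv2.imwrite("pics/w1.png",im)
M=cv2.Rodrigues(s["eef_rot"])[0];print(s["clock"],s["ee_pos"],np.arctan2(M[1,0],M[0,0]),M[:,2],s["contact_force"]);print(c)
```

```text
1.975 [0.47787721 0.01627468 0.20329653] 0.4358133640797208 [-6.44779143e-04 -6.91802908e-04 -9.99999553e-01] [-0.80821898 -0.85354519  0.05305044]
{'intrinsics': array([[309.70691629,   0.        , 315.83356238],
       [  0.        , 309.70691629, 207.45551591],
       [  0.        ,   0.        ,   1.        ]]), 'rvec': array([-2.43085933,  1.54949496,  0.23217693]), 'tvec': array([-0.18642587,  0.39463093,  0.46913229])}
```

View pics/w1.png

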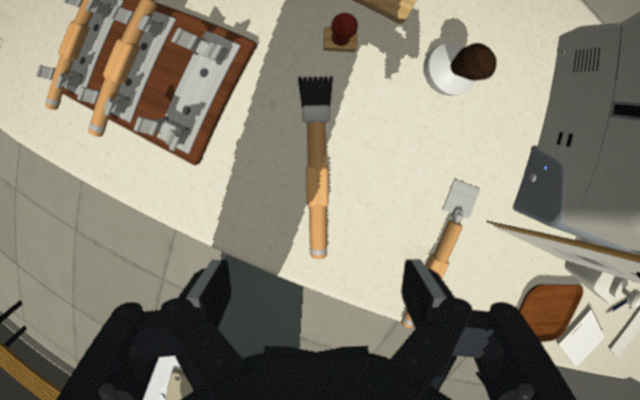

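The wrist view shows the brush upright in the picture: grip about (317,186), end (318,257), collar (315,112). The free clips are near (165,130) and (205,45).

Run:
```python
from h import *
import pickle
c=pickle.load(open("w1.pkl","rb"));s=observe();M=cv2.Rodrigues(s["eef_rot"])[0]
p=onz("wrist",[[317.5,186],[318,257],[316,121],[315.5,112]],[.016,.01,.01,.01],c);print(p)
d=p[2]-p[1];print("yaw",np.arctan2(d[1],d[0]),"tip-grip",np.linalg.norm((p[0]-p[1])[:2]))
u=d/np.linalg.norm(d);q=p[1]+.083*u;print("grip from end",q)
print("tool delta",M.T@(p[0]-s["ee_pos"])/.03)
im=cv2.imread("pics/w1.png");cv2.imwrite("pics/w1c.png",cv2.resize(im[0:170,30:270],None,fx=3.3,fy=3.3,interpolation=cv2.INTER_CUBIC))
```

```text
[[ 0.47934625  0.0155968   0.016     ]
 [ 0.40226429 -0.02112402  0.01      ]
 [ 0.54008485  0.0456215   0.01      ]
 [ 0.54838311  0.05005218  0.01      ]]
yaw 0.45100312282496396 tip-grip 0.08538177781767019
grip from end [0.47696514 0.01505307 0.01      ]
tool delta [0.03244263 0.03895693 6.24606006]
```

View pics/w1c.png

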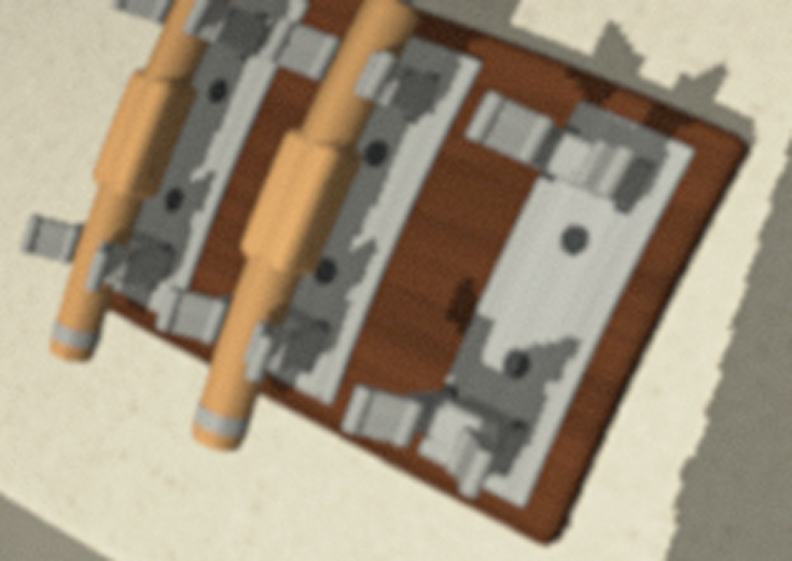

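Request:
{"op": "drive_tool", "data": {
  "rows": [0,0,-0.1,0.05,0.03,2,85,0,0,-0.1,0.05,0.03,4,85,0,0,-0.1,0.05,0.03,5.4,85,0,0,-0.1,0.05,0.03,6.0,85,0,0,-0.1,0.05,0.03,6.27,85,0,0,-0.1,0.05,0.03,6.27,85,0,0,-0.1,0.05,0.03,6.27,10,0,0,-0.1,0.05,0.03,6.27,10,0,0,-0.1,0.05,0.03,6.27,10,0,0,-0.1,0.05,0.03,6.27,10,0,0,-0.1,0.05,0.03,6.27,10,0,0,-0.1,0.05,0.03,6.27,10,0,0,-0.1,0.05,0.03,6.27,10],
  "grip_force": 80
}}

```text
clock: 3.65
ee_pos: [0.4804, 0.0175, 0.0158]
eef_rot: [3.062, 0.699, 0.001]
contact_force: [0.1, -1.0, 4.9]
grip_width: 0.0223
finger_force: 79.0
```

Run:
```python
from h import *
import pickle
c=pickle.load(open("w1.pkl","rb"))
f=lambda p:np.array(p)/3.3+[30,0]-.35
# board corners near side
b=onz("wrist",f([[742,140],[550,538]]),.016,c);print("board right corners",b)
# clip plate corners: top right, bottom right, bottom-left? (z~saddle plate top, between .018..)
pl=onz("wrist",f([[692,150],[525,505],[575,240],[517,363]]),.019,c);print("plate/screws",pl)
# jaw tops z=.073: left jaws' outer top edge, right jaws
j=onz("wrist",f([[500,128],[612,168],[375,412],[462,455]]),.070,c);print("jaws",j)
o=onz("top",np.array([[392,138],[390,215]])/4.2+[200,160]-.4,.019);print("screws top",o)
s=observe();M=cv2.Rodrigues(s["eef_rot"])[0];print(s["ee_pos"],np.arctan2(M[1,0],M[0,0]))
```

```text
board right corners [[0.59040842 0.1380783  0.016     ]
 [0.44853838 0.14627879 0.016     ]]
plate/screws [[0.5814583  0.1506725  0.019     ]
 [0.45620458 0.15753089 0.019     ]
 [0.54178142 0.17454522 0.019     ]
 [0.49829517 0.17745139 0.019     ]]
jaws [[0.56418455 0.18917316 0.07      ]
 [0.56376946 0.15258974 0.07      ]
 [0.47762237 0.1945845  0.07      ]
 [0.4763726  0.16296518 0.07      ]]
screws top [[0.54233312 0.17729292 0.019     ]
 [0.49829888 0.1791758  0.019     ]]
[0.48040581 0.01754785 0.01582759] 0.44876312497623766
```

Request:
{"op": "drive_tool", "data": {
  "rows": [0,0,0,0,0,-1.5,10,0,0,0,0,0,-3.3,10,0,0,1,0.7,-0.8,-4.6,10,0,0,2.4,1.8,-2.1,-4.8,10,0,0,3.6,2.7,-3.2,-4.8,10,0,0,4.8,3.53,-4.2,-4.8,10,0,0,4.8,3.53,-4.2,-4.8,10,0,0,4.8,3.53,-4.2,-4.8,10,0,0,4.8,3.53,-4.2,-4.8,10]
}}

```text
clock: 4.78
ee_pos: [0.5206, 0.1755, 0.1591]
eef_rot: [3.139, -0.087, -0.001]
contact_force: [1.0, -1.5, -1.6]
grip_width: 0.022
finger_force: 79.0
```

Run:
```python
from h import *
import pickle
s=observe();c=camera_info("wrist");im=snapshot("wrist")[:,:,::-1]
pickle.dump(c,open("w2.pkl","wb"))
M=cv2.Rodrigues(s["eef_rot"])[0];print(s["clock"],s["ee_pos"],np.arctan2(M[1,0],M[0,0]),s["grip_width"])
def proj(P):
    R=cv2.Rodrigues(np.array(c["rvec"]))[0];q=R@np.array(P)+np.array(c["tvec"]).ravel();r=np.hypot(q[0],q[1]);a=np.arctan2(r,q[2]);K=c["intrinsics"];return K[:2,2]+K[0,0]*a*q[:2]/r
print(proj([.52,.177,.05]),proj([.565,.1745,.07]),proj([.475,.1795,.07]))
cv2.imwrite("pics/w2.png",im)
```

```text
4.775 [0.52064829 0.17548347 0.15906965] -0.055319072295230726 0.022036816106655956
[314.39875893 209.68655809] [314.20028284 157.58153564] [314.37751522 270.83598096]
```

View pics/w2.png

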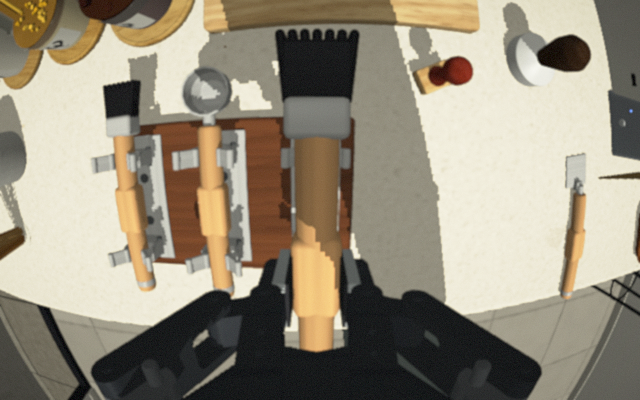

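The brush hangs straight in the grip, with its axis at column 317. The free jaws sit symmetrically either side of it at (288,158) and (346,158), so I'll press down.

Request:
{"op": "drive_tool", "data": {
  "rows": [0,0,0,0,0.02,1,10,0,0,0,0,0.02,2,10,0,0,0,0,0.02,2.5,10,0,0,0,0,0.02,2.8,10,0,0,0,0,0.02,3.0,10,0,0,0,0,0.02,3.2,10,0,0,0,0,0.02,3.35,10,0,0,0,0,0.02,3.45,10,0,0,0,0,0.02,3.45,10],
  "grip_force": 110
}}

```text
clock: 5.95
ee_pos: [0.521, 0.1764, 0.0559]
eef_rot: [3.14, -0.085, 0.0]
contact_force: [-0.3, -1.1, 1.1]
grip_width: 0.0207
finger_force: 112.8
```

Request:
{"op": "drive_tool", "data": {
  "rows": [0,0,0,0,0,0.05,10,0,0,0,0,0,0.1,10,0,0,0,0,0,0.15,10,0,0,0,0,0,0.15,10]
}}

```text
clock: 6.45
ee_pos: [0.521, 0.1764, 0.0555]
eef_rot: [3.14, -0.085, 0.002]
contact_force: [-8.6, -4.5, 41.0]
grip_width: 0.0212
finger_force: 117.8
```

It is bottomed on the saddles: 41 N with no further travel. Now I'll ease off, open and retreat.

Request:
{"op": "drive_tool", "data": {
  "rows": [0,0,0,0,0,-0.13,10,0,0,0,0,0,-0.13,10,0,0,0,0,0,-0.13,45,0,0,0,0,0,-0.13,45,0,0,0,0,0,-0.13,45,0,0,0,0,0,-0.13,45,0,0,0,0,0,-0.6,45,0,0,0,0,0,-1.5,45,0,0,0,0,0,-3,45,0,0,0,0,0,-5,45,0,0,0,0,0,-5,45,0,0,0,0,0,-5,45],
  "grip_force": 20
}}

```text
clock: 7.95
ee_pos: [0.5207, 0.1763, 0.2019]
eef_rot: [-3.14, 0.085, -0.001]
contact_force: [-0.5, 0.3, -0.2]
grip_width: 0.0448
finger_force: 0.0
```

Run:
```python
from h import *
s=observe();print(s["clock"],s["ee_pos"],s["contact_force"],s["grip_width"])
a=snapshot("wrist")[:,:,::-1];b=snapshot("scene")[130:280,180:420,::-1]
a=cv2.resize(a[40:360],(640,320));b=cv2.resize(b,None,fx=1.7,fy=1.7,interpolation=cv2.INTER_CUBIC)
o=np.zeros((320+255,640,3),np.uint8);o[:320]=a;o[320:,:408]=b
cv2.imwrite("pics/w3.png",o)
```

```text
7.95 [0.52069943 0.17628863 0.20185466] [-0.52693076  0.26816699 -0.18335355] 0.04476367540014955
```

View pics/w3.png

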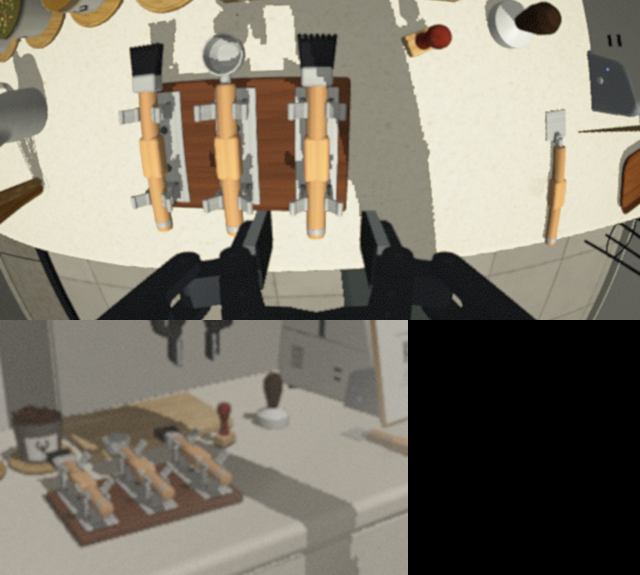

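The brush, grip at about (317,155), lies in the free clips level with its two neighbours. The gripper is clear and the spatula has not moved.

```bash
python3 -c "
from plant import *
print(finish_job())"
```

```text
the job is handed in; nothing more can be done
None
```

The brush is pressed fully home in the free pair of clips and released, the spatula wasn't touched, and the job is handed in at about 8 s on the robot's clock; no verdict came back.

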